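# Close the tumbling barrel with its keyed lid

### The arm

A 6-joint arm with a two-finger parallel gripper is mounted at the origin on a cart in front of the work surface, level with it; the furniture and walls round the work are solid. World frame = base frame: x ahead of the robot, y to its left, z up, the work surface at z = 0. Lengths are in m, angles in rad, forces in N, time in s.
With the tool pointing down it reaches from about 0.35 to 0.775 m from the base axis. Payload 5.5 kg.
Tool frame: the origin (TCP) lies at the very end of the fingers, on their centre line; the grasp point (between the pads) lies 19 mm behind it; z points along the fingers, y is the line along which they close (so a half turn about z gives the same grasp; the last joint's range is limited). The gripper opens to 85 mm and grips with 20 to 120 N. Pads are 22 mm wide; open, the fingers measure 114 mm over their backs; the gripper's body (76 mm by 85 mm) begins 54 mm behind the grasp point. The pads swing forward as they close: fully open they stand 13 mm farther back than shut.
Start: joints at [1.103, 0.313, 0.046, 1.304, 0, 1.431], TCP at [0.185, 0.544, 0.231] pointing down, gripper open.
Joint ranges: [-2.76, 2.76], [-0.86, 1.69], [-1.03, 1.26], [-2.2, 2.34], [-1.47, 1.5], [-3.14, 3.14]. Speed limits (rad/s): [2.57, 2.57, 3.14, 3.14, 3.14, 3.14].

### API

Orientations are given as a unit quaternion [x, y, z, w].
In Python, from bench import status, imaging, workorder gives the robot as it stands.
- The arm moves only by the tool step_arm, never from a script. Its argument "motion" is a list that holds one entry, the list of rows, each a list of 7 numbers: the shift along the world's x, y, z in cm, then the turn, a rotation vector about the world's x, y, z in degrees, then the opening, from 0 (shut) to 1 (fully open). A call has exactly 8 rows; each row is the pose to reach, as a shift and turn from the pose commanded when the call began; what a row does not reach only later rows make up. A row lasts 1/8 s, in which the tool goes at most 62.5 mm and 10.7 degrees, less where a joint would pass 70% of its speed; a pose out of reach is approached as far as the arm can. A call with a gripper value outside its range is refused whole. The fingers move at their own pace and stop on an object; "squeeze" is the grip in N (left out, the last holds). Time passes only in rows, so rows that repeat a pose let the fingers close, or fill a call up. It gives the time, the measured TCP pose, the force, the opening and the grip force at its end, in the units of the state.
- status.sense(): the state, without advancing time (a new reading comes with each control period).
- imaging.read_camera(name): name is "side" or "top" or "wrist"; returns the picture (480x640x3 uint8, red, green, blue); there is no depth.
- imaging.camera_model(name): a dict with "K" (3x3 intrinsics, pixels), "D" ([k1, k2, p1, p2, k3] as OpenCV has them; the pictures are not rectified), "world_from_camera" (4x4, takes a point from camera to world coordinates); the wrist camera has in their place "T_tool_cam" (4x4, takes a point from camera to tool coordinates, whose origin is the TCP and whose axes are the flange's). Camera axes: x right, y down, z forward; pixel columns grow to the right and rows downward; lengths in m; the calibration is good to about 2 mm. A picture is of the moment at which its call begins: read the wrist's pose just before it. camera_model takes no time and is no camera call.
- workorder.sign_off(): hands the job in; it is judged then, once.
The state is a dict: "time_s": time; "q": joint angles; "dq": joint speeds; "joint_torque": joint torques, N m; "eef_pos": TCP position; "ee_rot": TCP orientation; "contact_force": force on the tool from outside, world axes, zero at the start; "torque": the same for the moment, N m; "finger_gap": opening from 0.0 (shut) to 1.0 (fully open); "grip_force": force on a finger pad.
Only numpy, scipy, OpenCV 4.12 (cv2) and the standard library are available. Lean on these libraries where they do the work, as an engineer would, in place of code of your own. Each camera call takes 0.05 s, during which the arm holds its last target. There are 200 camera calls.

### The job

Close the glass-tumbling barrel: put the red lid on the metal collar and turn it until its four lugs find the collar's notches, so that it ends fully down on the collar and level, then let go. Do not disturb the brass weight, the cup or the sanding pad.

Things in the scene. Friction and masses are not known exactly. Their poses are not given: they have to be found in the camera images.
- barrel: Tumbling barrel, fixed to the bench: black round rubber tub, 104 mm outside, 84 mm inside, on a round plywood base 130 mm across. Origin: centre of the base's underside, on the bench; z up. A fixed aluminium collar (100 mm outside, 84 mm inside) forms its rim; the collar's top is 98 mm above the origin. A glass block 42 mm high lies inside, well below the lid's reach.
- barrel_rim (a point): Centre of the collar's top face; axes of the barrel. Four notches, 90 degrees apart, 16 mm wide, 9 mm deep, open inward and outward, are cut into the collar's top. Their heading differs at each start and has nothing to do with the barrel's axes: no reading tells it; it must be found by touch or seen by camera.
- lid: Loose red lid, about 250 g, right side up. Origin: centre of the underside; z up. Black plug 81 mm across, 0 to 14 mm high (lowest 5 mm taper to 72 mm); red flange 104 mm across, 14 to 19 mm; black grip bar 19 to 47 mm, 56 mm long along x, 16 mm wide along y. Below the flange four steel lugs on the +x, -x, +y and -y axes, each marked by a white tick on top.
- lid_seat (a point): Centre of the flange's underside, 14 mm above the lid's origin. The plug enters the collar at any heading, 1.5 mm play all round; then the lugs ride on the collar, this point 8 mm above barrel_rim, until all four stand over notches (play 2 mm or 2.5 degrees each side): the lid drops by its own weight and this point is level with barrel_rim.
- lid_grip (a point): Centre of the top of the grip bar, 47 mm above the lid's origin; the lid's axes. The lugs are 12 mm wide with their feet's sides rounded to 3 mm radius, reach out to 51 mm radius and stand 6 to 14 mm above the lid's origin. If only some of them drop in, the lid hangs askew by about 6 degrees.
- brass_weight: Bystander: brass weight 42 mm across, 38 mm high, standing on the bench. Origin: centre of its underside.
- slurry_cup: Bystander: grey plastic cup 71 mm across, 88 mm high, standing upright. Origin: centre of its underside.
- sanding_pad: Bystander: black hand pad with a green face, 55 x 90 x 22 mm, lying flat. Origin: centre of its underside.
Things that resemble listed ones, but are neither listed nor needed, are in the scene too. Of the things that look like the lid, the larger one is meant.

How it is judged:
At the end, for the whole second after the job is handed in: The lid is right way up on the barrel, its flange resting on the collar (underside within 2.5 mm of the collar's top), centred within 4 mm and level within 2.3 degrees, released and at rest (z of lid_seat in the frame of barrel_rim between -0.004 and 0.0025 m and horizontal distance between lid_seat and barrel_rim below 0.004 m and angle between lid's own z axis and vertical below 0.04 rad and height (world z) of lid_grip above 0.12 m and linear speed of lid below 0.01 m/s); the robot touches nothing.
It fails at once if the brass weight is moved more than 20 mm (distance of brass_weight from where it was at the start of the episode above 0.02 m).
It fails at once if the cup is moved more than 20 mm (distance of slurry_cup from where it was at the start of the episode above 0.02 m).
It fails at once if the cup is tipped (angle between slurry_cup's own z axis and vertical above 0.3 rad).
It fails at once if the sanding pad is moved more than 20 mm (distance of sanding_pad from where it was at the start of the episode above 0.02 m).
It also fails if it takes over 58 s, if anything falls off the work surface, if the arm or the gripper's body presses on something with over 40 N, if the wrist force passes 120 N, or if a joint passes its speed limit or range.

## Working session

There is one attempt and no reset: what is moved stays moved. The work goes in short steps, Python scripts to look and compute and a tool call to move; the robot and the scene stay as the last step left them, time stands still between calls to the robot, and variables do not carry over. Pictures are saved under pics/ and viewed, at most 10 in all, crops included, and the job is handed in when it is done.

Besides the shell and the picture viewer there is one more tool, called after "Call:" as name(argument=value, ...), one argument or row to a line, values as JSON. step_arm: Moves the arm, as the interface text tells. Its arguments: {"type":"object","properties":{"motion":{"type":"array","items":{"type":"array","items":{"type":"array","items":{"type":"number"}}}},"squeeze":{"type":"number"}},"required":["motion"]}

```bash
mkdir -p pics; ls; cat > h.py <<'E'
import numpy as np, cv2
from scipy.spatial.transform import Rotation as R
from bench import status, imaging, workorder
def snap(name,fn=None):
    s=status.sense(); im=imaging.read_camera(name)
    if fn: cv2.imwrite('pics/'+fn,cv2.cvtColor(im,cv2.COLOR_RGB2BGR))
    return s,im
def cam(name,s=None):
    m=imaging.camera_model(name); K=np.array(m['K']);D=np.array(m['D'])
    if name=='wrist':
        T=np.eye(4);T[:3,:3]=R.from_quat(s['ee_rot']).as_matrix();T[:3,3]=s['eef_pos']
        T=T@np.array(m['T_tool_cam'])
    else: T=np.array(m['world_from_camera'])
    return K,D,T
def ray(c,px,z):
    K,D,T=c
    p=cv2.undistortPoints(np.array(px,float).reshape(-1,1,2),K,D).reshape(-1,2)
    d=np.c_[p,np.ones(len(p))]@T[:3,:3].T; o=T[:3,3]
    return o+d*((z-o[2])/d[:,2])[:,None]
def proj(c,P):
    K,D,T=c; Ti=np.linalg.inv(T)
    return cv2.projectPoints(np.array(P,float).reshape(-1,1,3),cv2.Rodrigues(Ti[:3,:3])[0],Ti[:3,3],K,D)[0].reshape(-1,2)
E
python3 - <<'E'
from h import *
s,a=snap('top'); _,b=snap('side'); s2,w=snap('wrist')
cv2.imwrite('pics/top.png',a[:,:,::-1]); 
cv2.imwrite('pics/sw.png',cv2.resize(np.hstack([b,w])[:,:,::-1],(800,300)))
print(s); 
for n in('top','side'):print(n,cam(n)[2].round(3).tolist())
print(imaging.camera_model('wrist'))
E
```

```text
pics
{'time_s': 0.0, 'q': array([1.10339575e+00, 3.13998459e-01, 4.49835497e-02, 1.30362728e+00,
       6.39922566e-06, 1.43123617e+00]), 'dq': array([-0.00183977,  0.00066322, -0.00177017, -0.00056929,  0.00082164,
        0.00102538]), 'joint_torque': array([ 3.20195822e-04, -4.80626285e+01,  2.98532814e+01,  1.93660503e-02,
       -2.32740840e-04, -6.23773715e-06]), 'eef_pos': array([0.18489835, 0.5439112 , 0.23041187]), 'ee_rot': array([ 1.63187042e-01,  9.86594718e-01, -8.79801020e-04, -2.78865841e-04]), 'contact_force': array([-0.78888833,  0.01571878,  0.22311752]), 'torque': array([-0.0167804 ,  0.01164816, -0.03689323]), 'grip_force': 0.0, 'finger_gap': 0.9973117515923511}
top [[-0.011, -0.995, 0.097, 0.478], [-1.0, 0.009, -0.02, 0.0], [0.019, -0.098, -0.995, 1.156], [0.0, 0.0, 0.0, 1.0]]
side [[0.968, -0.113, 0.223, 0.353], [-0.25, -0.422, 0.872, -0.864], [-0.004, -0.9, -0.437, 0.512], [0.0, 0.0, 0.0, 1.0]]
{'K': array([[336.9213278 ,   0.        , 321.96964915],
       [  0.        , 336.9213278 , 235.44693639],
       [  0.        ,   0.        ,   1.        ]]), 'D': array([-0.00060667,  0.        ,  0.        ,  0.        ,  0.        ]), 'T_tool_cam': array([[ 1.43382474e-04, -9.65854792e-01, -2.59083964e-01,
         6.36735439e-02],
       [ 9.99999660e-01, -7.20190294e-05,  8.21904784e-04,
         7.08571356e-04],
       [-8.12499650e-04, -2.59083993e-01,  9.65854453e-01,
        -1.42074333e-01],
       [ 0.00000000e+00,  0.00000000e+00,  0.00000000e+00,
         1.00000000e+00]])}
```

View pics/top.png

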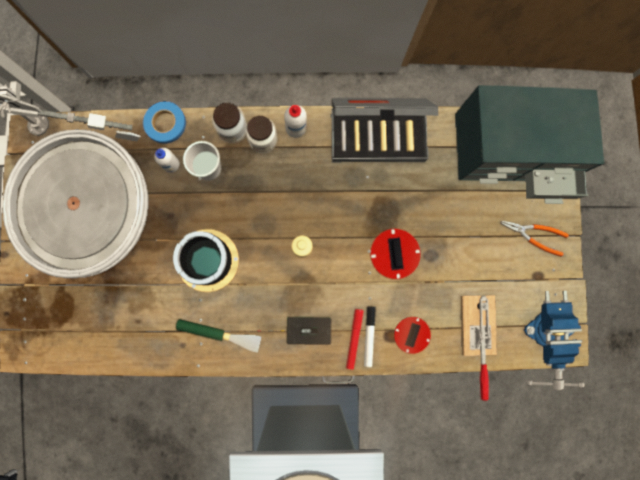

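View pics/sw.png

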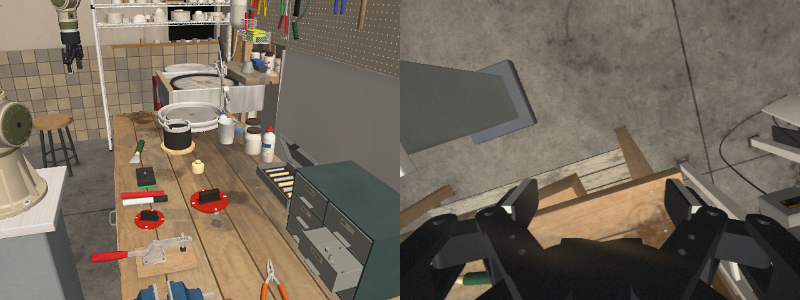

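View crop.

The wrist and side views show the arm parked off to the left. Candidates for the lid are the large red disc at top (396,253) and the small red disc at (412,335). The larger one fits the description. The barrel is at (205,260). Next I'll measure both and check with a close crop.

```bash
python3 - <<'E'
from h import *
im=cv2.imread('pics/top.png'); c=cam('top')
A=cv2.resize(im[215:305,155:255],(400,360),interpolation=cv2.INTER_CUBIC);B=cv2.resize(im[215:305,345:445],(400,360),interpolation=cv2.INTER_CUBIC)
cv2.imwrite('pics/crop.png',np.hstack([A,B]))
hsv=cv2.cvtColor(im,cv2.COLOR_BGR2HSV)
m=((hsv[...,0]<8)|(hsv[...,0]>172))&(hsv[...,1]>150)&(hsv[...,2]>80)
n,l,st,ce=cv2.connectedComponentsWithStats(m.astype(np.uint8))
for i in range(1,n):
    if st[i,4]>300:
        pts=np.argwhere(l==i)[:,::-1]
        h=cv2.convexHull(pts.astype(np.int32)); e=cv2.fitEllipse(h)
        print(st[i],e,ray(c,[e[0]],.019))
        if st[i,2]<60:
            P=ray(c,h.reshape(-1,2),.019); (x,y),r=cv2.minEnclosingCircle(P[:,:2].astype(np.float32));print('circle',x,y,r)
for nme,p,z in [('collar',(200,257),.098),('base',(208,261),.01),('brass',(302,246),.038),('cup',(202,160),.088),('pad',(309,330),.022)]: print(nme,ray(c,[p],z))
print('tcp',proj(c,[status.sense()['eef_pos']]), c[0])
E
```

```text
[ 370  228   51   51 1575] ((395.0043640136719, 253.29153442382812), (49.62959671020508, 50.7691535949707), 144.90614318847656) [[ 0.55865424 -0.18955387  0.019     ]]
circle 0.559150218963623 -0.18994620442390442 0.05222281441092491
[346 309  18  61 507] ((354.5920715332031, 338.67523193359375), (13.763287544250488, 65.81874084472656), 9.63516902923584) [[ 0.38656187 -0.10374528  0.019     ]]
circle 0.38594985008239746 -0.10361447185277939 0.06125553324818611
[394 317  37  37 832] ((412.0489196777344, 334.7102966308594), (36.317726135253906, 36.37206268310547), 105.21546936035156) [[ 0.39226924 -0.22117844  0.019     ]]
circle 0.39249974489212036 -0.2208719402551651 0.03789377212524414
collar [[0.54946878 0.19445884 0.098     ]]
base [[0.54705783 0.19397746 0.01      ]]
brass [[0.57383946 0.000604   0.038     ]]
cup [[0.73997837 0.19472887 0.088     ]]
pad [[ 0.40552514 -0.01183579  0.022     ]]
tcp [[ -6.8270515  461.08560337]] [[560.33674657   0.         313.13431239]
 [  0.         560.33674657 239.18819007]
 [  0.           0.           1.        ]]
```

View pics/crop.png

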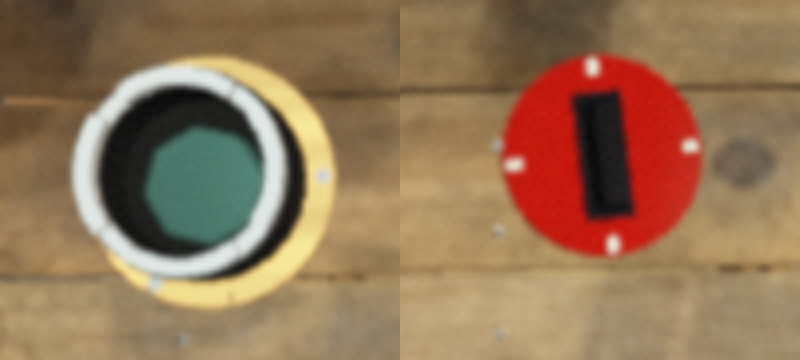

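The crop shows the big lid at top (395,253) with four white ticks, at (0.559,-0.190) and heading about 6.5°. The collar is centred at about (200,257), with faint notch edges. I'll go over the barrel first so the wrist camera can see the notches.

Call:
step_arm(
  motion=[
    [[4, -4, 0, 0, 0, 4, 1], [9, -9, 0, 0, 0, 8, 1], [14, -14, 0, 0, 0, 12, 1], [19, -19, 0, 0, 0, 16, 1], [24, -24, 0, 0, 0, 20, 1], [29, -29, 0, 0, 0, 25, 1], [33, -33.5, 0, 0, 0, 25, 1], [34.5, -35, 0, 0, 0, 25, 1]],
  ],
)

```text
time_s: 1.15
eef_pos: [0.5313, 0.1926, 0.2311]
ee_rot: [-0.054, 0.999, 0.0, -0.0]
contact_force: [1.6, 0.6, 0.5]
finger_gap: 0.999
grip_force: 0.0
```

Call:
step_arm(
  motion=[
    [[0, 0, 0, 0, 0, 0, 1], [0, 0, 0, 0, 0, 0, 1], [0, 0, 0, 0, 0, 0, 1], [0, 0, 0, 0, 0, 0, 1], [0, 0, 0, 0, 0, 0, 1], [0, 0, 0, 0, 0, 0, 1], [0, 0, 0, 0, 0, 0, 1], [0, 0, 0, 0, 0, 0, 1]],
  ],
)

```text
time_s: 2.15
eef_pos: [0.5301, 0.1944, 0.2313]
ee_rot: [-0.054, 0.999, 0.0, 0.0]
contact_force: [0.0, 0.1, 0.1]
finger_gap: 0.999
grip_force: 0.0
```

```bash
python3 - <<'E'
from h import *
s,im=snap('wrist','w1.png'); c=cam('wrist',s); print(s['eef_pos'],s['q'])
# rectified top-down view of the plane z=.098, 0.2 mm/px, centred on rough collar
n=600; g=(np.arange(n)-n/2)*0.00022
Y,X=np.meshgrid(g,g); P=np.c_[(.549-X).ravel(),(.1945-Y).ravel(),np.full(n*n,.098)]
uv=proj(c,P).reshape(n,n,2).astype(np.float32)
np.save('r1.npy',uv)
cv2.imwrite('pics/rect1.png',cv2.remap(im,uv[...,0],uv[...,1],cv2.INTER_CUBIC)[:,:,::-1])
E
```

```text
[0.53014574 0.19443192 0.23131173] [2.09330927e-01 2.92977155e-01 1.82057058e-02 1.29600740e+00
 6.76748179e-05 1.00753094e-01]
```

View pics/rect1.png

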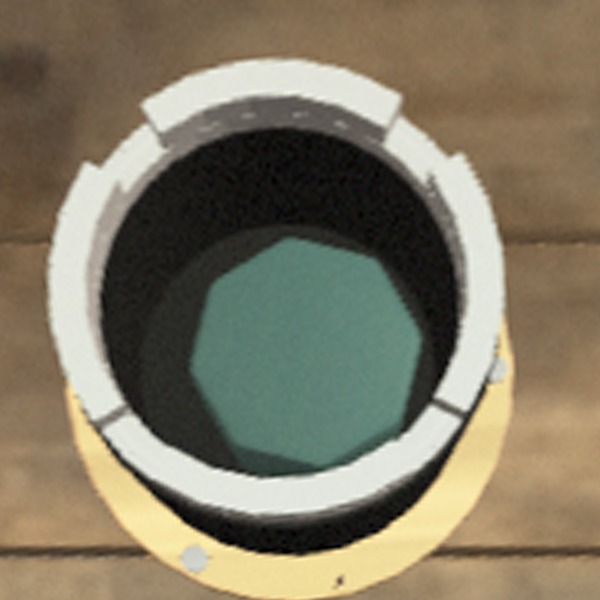

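The rectified wrist view, at 0.22 mm/px, shows the collar circle centred at about (277,287). The upper notch edges are at (143,105)/(90,160) and (402,97)/(462,153), so the notches head about 46° mod 90°. Now I'll refine that in code and move over the lid.

Call:
step_arm(
  motion=[
    [[0.2, -4.5, 0, 0, 0, 0, 1], [0.4, -10, 0, 0, 0, 0, 1], [0.6, -16, 0, 0, 0, 0, 1], [0.8, -22, -1, 0, 0, 0, 1], [1, -28, -2, 0, 0, 0, 1], [1, -34, -3, 0, 0, 0, 1], [1, -37.5, -4, 0, 0, 0, 1], [1, -38.4, -4, 0, 0, 0, 1]],
  ],
)

```text
time_s: 3.2
eef_pos: [0.5394, -0.1917, 0.1902]
ee_rot: [-0.052, 0.999, 0.0, -0.001]
contact_force: [0.4, 0.1, 0.4]
finger_gap: 1.0
grip_force: 0.0
```

Call:
step_arm(
  motion=[
    [[0, 0, 0, 0, 0, 0, 1], [0, 0, 0, 0, 0, 0, 1], [0, 0, 0, 0, 0, 0, 1], [0, 0, 0, 0, 0, 0, 1], [0, 0, 0, 0, 0, 0, 1], [0, 0, 0, 0, 0, 0, 1], [0, 0, 0, 0, 0, 0, 1], [0, 0, 0, 0, 0, 0, 1]],
  ],
)

```text
time_s: 4.2
eef_pos: [0.5401, -0.1897, 0.1913]
ee_rot: [-0.054, 0.999, 0.0, -0.0]
contact_force: [0.4, 0.6, 0.5]
finger_gap: 1.001
grip_force: 0.0
```

```bash
python3 - <<'E'
from h import *
from scipy.optimize import least_squares
im=cv2.cvtColor(cv2.imread('pics/rect1.png'),cv2.COLOR_BGR2GRAY).astype(np.float32)
def ring(th,cx,cy,r): # heading th: +x up, +y left
    return cx-r*np.sin(th),cy-r*np.cos(th)
cx,cy=277.,287.
for it in range(3):
    pts=[]
    for d in list(range(-28,29,2))+list(range(64,112,2))+list(range(-112,-62,2))+list(range(155,206,2)):
        t=np.radians(d);rs=np.arange(205,245,.5,dtype=np.float32)
        x,y=ring(t,cx,cy,rs); v=cv2.remap(cv2.GaussianBlur(im,(5,5),0),x.astype(np.float32)[None],y.astype(np.float32)[None],1)[0]
        k=np.argmin(np.gradient(v)); pts.append((x[k],y[k]))
    pts=np.array(pts); f=least_squares(lambda p:np.hypot(pts[:,0]-p[0],pts[:,1]-p[1])-p[2],[cx,cy,227],loss='soft_l1'); cx,cy=f.x[:2]
print('collar',f.x,'world',.549-(cy-300)*.00022,.1945-(cx-300)*.00022,'r',f.x[2]*.22)
c=cv2.cornerSubPix(im,np.array([[143,105],[90,162],[402,97],[462,153]],np.float32).reshape(-1,1,2),(6,6),(-1,-1),(3,50,.01)).reshape(-1,2)
print(c.tolist(),np.degrees(np.arctan2(cx-c[:,0],cy-c[:,1])),np.hypot(cx-c[:,0],cy-c[:,1]))
s,w=snap('wrist'); cm=cam('wrist',s); print(s['eef_pos'],s['ee_rot'])
n=600; g=(np.arange(n)-n/2)*0.00022
Y,X=np.meshgrid(g,g); P=np.c_[(.559-X).ravel(),(-.19-Y).ravel(),np.full(n*n,.019)]
uv=proj(cm,P).reshape(n,n,2).astype(np.float32)
L=cv2.remap(w,uv[...,0],uv[...,1],cv2.INTER_CUBIC)[:,:,::-1].copy()
cv2.imwrite('pics/rect2.png',L)
hsv=cv2.cvtColor(L,cv2.COLOR_BGR2HSV)
red=(((hsv[...,0]<8)|(hsv[...,0]>172))&(hsv[...,1]>150)&(hsv[...,2]>70)).astype(np.uint8)
h=cv2.convexHull(cv2.findNonZero(cv2.morphologyEx(red,cv2.MORPH_OPEN,np.ones((7,7)))))
(x,y),r=cv2.minEnclosingCircle(h); print('lid',.559-(y-300)*.00022,-.19-(x-300)*.00022,r*.22)
disc=np.zeros((n,n),np.uint8);cv2.circle(disc,(int(x),int(y)),int(r-3),1,-1)
wh=((hsv[...,1]<70)&(hsv[...,2]>130)&(disc>0)).astype(np.uint8)
k,l,st,ce=cv2.connectedComponentsWithStats(wh)
for i in range(1,k):
    if st[i,4]>60: print(st[i,4],ce[i],'r',np.hypot(*(ce[i]-[x,y]))*.22,'heading',np.degrees(np.arctan2(x-ce[i][0],y-ce[i][1])))
E
```

```text
collar [275.97714336 286.33243552 228.05248014] world 0.5520068641860101 0.19978502846067756 r 50.17154563180644
[[139.97720336914062, 104.70365905761719], [84.39070129394531, 161.036865234375], [401.0301818847656, 94.41832733154297], [463.9793701171875, 153.59730529785156]] [ 36.82512373  56.81572504 -33.08864402 -54.77677787] [226.90305444 228.91995264 229.06175448 230.13789792]
[ 0.54014038 -0.1896541   0.19129882] [-5.41705865e-02  9.98531694e-01  5.24163323e-05 -1.14516550e-05]
lid 0.5610919067382814 -0.18725353149414062 52.04011108398438
784 [267.58673469  80.87244898] r 46.32410932963256 heading 5.431017623124912
748 [496.30748663 269.43716578] r 46.16706213167133 heading -84.24185697092543
744 [ 78.57526882 308.53897849] r 46.13813254559391 heading 94.93677525707781
747 [307.73627845 497.24096386] r 45.70193149437977 heading -174.41420571612932
```

View pics/rect2.png

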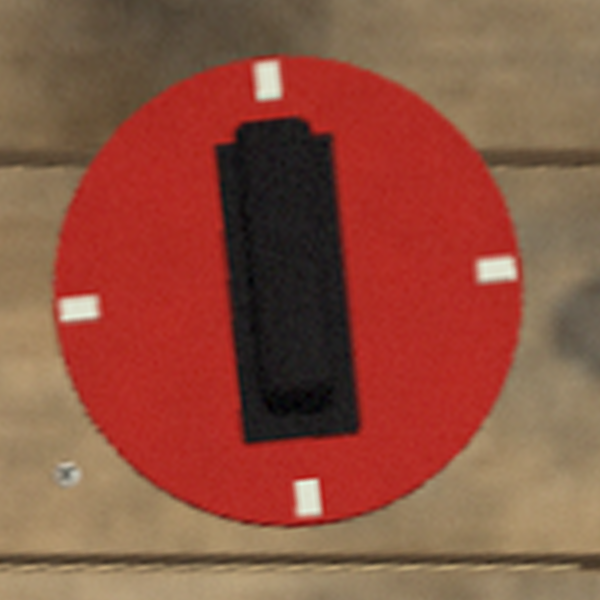

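The rectified wrist view confirms this is the big lid: measured radius 52 mm, centre (0.5611,-0.1873), heading 5.4°, ticks at (268,81), (496,269), (308,497) and (79,309). Descending on the grip bar.

Call:
step_arm(
  motion=[
    [[1, 0.1, -2, 0, 0, -0.7, 1], [2.1, 0.24, -5, 0, 0, -0.7, 1], [2.1, 0.24, -8, 0, 0, -0.7, 1], [2.1, 0.24, -11, 0, 0, -0.7, 1], [2.1, 0.24, -14, 0, 0, -0.7, 1], [2.1, 0.24, -16, 0, 0, -0.7, 1], [2.1, 0.24, -16.8, 0, 0, -0.7, 1], [2.1, 0.24, -16.8, 0, 0, -0.7, 1]],
  ],
)

```text
time_s: 5.25
eef_pos: [0.561, -0.1872, 0.0231]
ee_rot: [-0.048, 0.999, 0.0, -0.0]
contact_force: [0.5, -0.0, -0.9]
finger_gap: 1.003
grip_force: 0.0
```

Call:
step_arm(
  motion=[
    [[0, 0, 0, 0, 0, 0, 0.6], [0, 0, 0, 0, 0, 0, 0.4], [0, 0, 0, 0, 0, 0, 0.2], [0, 0, 0, 0, 0, 0, 0], [0, 0, 0, 0, 0, 0, 0], [0, 0, 0, 0, 0, 0, 0], [0, 0, 0, 0, 0, 0, 0], [0, 0, 0, 0, 0, 0, 0]],
  ],
  squeeze=50,
)

```text
time_s: 6.25
eef_pos: [0.5616, -0.1875, 0.0238]
ee_rot: [-0.048, 0.999, -0.0, 0.0]
contact_force: [0.3, -1.2, 5.3]
finger_gap: 0.174
grip_force: 49.8
```

Call:
step_arm(
  motion=[
    [[0, 0, 1, 0, 0, 0, 0], [0, 0, 3, 0, 0, 0, 0], [0, 0, 6, 0, 0, 0, 0], [0, 0, 9, 0, 0, 0, 0], [0, 0, 12, 0, 0, 0, 0], [0, 0, 14.5, 0, 0, 0, 0], [0, 0, 15.6, 0, 0, 0, 0], [0, 0, 15.6, 0, 0, 0, 0]],
  ],
)

```text
time_s: 7.25
eef_pos: [0.5612, -0.1871, 0.1794]
ee_rot: [-0.048, 0.999, 0.0, 0.0]
contact_force: [0.2, 0.1, -1.6]
finger_gap: 0.177
grip_force: 49.0
```

Call:
step_arm(
  motion=[
    [[0, 3, 0, 0, 0, 3, 0], [-0.1, 7, 0, 0, 0, 8, 0], [-0.2, 12, 0, 0, 0, 13, 0], [-0.3, 17, 0, 0, 0, 18, 0], [-0.4, 22, 0, 0, 0, 24, 0], [-0.6, 27, 0, 0, 0, 30, 0], [-0.8, 31.5, 0, 0, 0, 36, 0], [-0.9, 34, 0, 0, 0, 40.9, 0]],
  ],
)

```text
time_s: 8.25
eef_pos: [0.5506, 0.155, 0.1774]
ee_rot: [-0.396, 0.918, 0.001, -0.002]
contact_force: [0.2, -0.2, -2.3]
finger_gap: 0.177
grip_force: 49.2
```

Call:
step_arm(
  motion=[
    [[0, 1.5, 0, 0, 0, 0, 0], [0, 3, 0, 0, 0, 0, 0], [0, 4, 0, 0, 0, 0, 0], [0, 4.7, 0, 0, 0, 0, 0], [0, 4.7, 0, 0, 0, 0, 0], [0, 4.7, 0, 0, 0, 0, 0], [0, 4.7, 0, 0, 0, 0, 0], [0, 4.7, 0, 0, 0, 0, 0]],
  ],
)

```text
time_s: 9.25
eef_pos: [0.5522, 0.1995, 0.1794]
ee_rot: [-0.394, 0.919, 0.0, 0.0]
contact_force: [-0.3, -0.8, -3.2]
finger_gap: 0.179
grip_force: 49.2
```

```bash
python3 - <<'E'
from h import *
s,w=snap('wrist','w3.png'); cm=cam('wrist',s); print(s['eef_pos'],s['ee_rot'],np.degrees(R.from_quat(s['ee_rot']).as_euler('xyz')))
_,t=snap('top'); _,d=snap('side')
ct,cs=cam('top'),cam('side')
p=proj(ct,[[.552,.2,.14]])[0].astype(int); q=proj(cs,[[.552,.2,.12]])[0].astype(int); print(p,q)
A=cv2.resize(t[p[1]-45:p[1]+45,p[0]-45:p[0]+45],(270,270),interpolation=cv2.INTER_CUBIC)
B=cv2.resize(d[q[1]-45:q[1]+45,q[0]-45:q[0]+45],(270,270),interpolation=cv2.INTER_CUBIC)
C=cv2.resize(w,(360,270))
cv2.imwrite('pics/m3.png',cv2.resize(np.hstack([A,B,C]),(800,240))[:,:,::-1])
E
```

```text
[0.55221807 0.19949817 0.17939531] [-3.93859353e-01  9.19170718e-01  1.11108722e-05  2.36831962e-05] [ 1.79999899e+02  2.99599877e-03 -1.33610292e+02]
[192 254] [282 187]
```

View pics/m3.png

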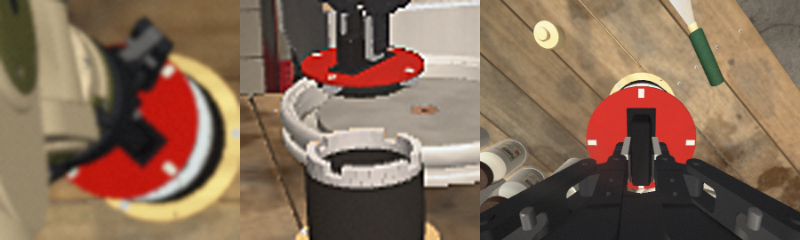

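Side crop: the lid hangs level above the collar. Wrist crop: all three visible ticks are in view at (641,93), (592,142) and (691,142). I'll measure the lid in the tool frame.

```bash
python3 - <<'E'
from h import *
s=status.sense(); cm=cam('wrist',s); w=cv2.imread('pics/w3.png'); z=s['eef_pos'][2]-.0238+.019
hsv=cv2.cvtColor(w,cv2.COLOR_BGR2HSV)
red=(((hsv[...,0]<8)|(hsv[...,0]>172))&(hsv[...,1]>150)&(hsv[...,2]>70)).astype(np.uint8)
k,l,st,ce=cv2.connectedComponentsWithStats(red); i=1+np.argmax(st[1:,4]); print(st[i])
hull=cv2.convexHull(cv2.findNonZero((l==i).astype(np.uint8)))
m=np.zeros(red.shape,np.uint8);cv2.fillPoly(m,[hull],1)
wh=((hsv[...,1]<70)&(hsv[...,2]>130)&(m>0)).astype(np.uint8)
k,l2,s2,c2=cv2.connectedComponentsWithStats(wh)
Rm=R.from_quat(s['ee_rot']).as_matrix()
tool=lambda P:(np.array(P)-s['eef_pos'])@Rm
for j in range(1,k):
    if s2[j,4]>15: print(s2[j],c2[j],(tool(ray(cm,[c2[j]],z))*1000).round(2))
H=tool(ray(cm,hull.reshape(-1,2)+0.0,z))[:,:2]*1000
from scipy.optimize import least_squares
up=H[H[:,0]>5]
f=least_squares(lambda p:np.hypot(up[:,0]-p[0],up[:,1]-p[1])-p[2],[0,0,52],loss='soft_l1');print('circle tool mm',f.x,len(up))
# earlier tool at collar view / lid: what tool xy the bar was gripped at is (0,0)
E
```

```text
[  212   173   220   155 18975]
[317 178  12  18 207] [322.26086957 186.30434783] [[46.58 -1.01  4.8 ]]
[283 274  18  46 458] [291.73144105 294.02838428] [[ -4.25 -15.45   4.8 ]]
[344 274  18  46 456] [352.17105263 294.35745614] [[-4.41 13.17  4.8 ]]
[215 280  18  10 172] [223.79651163 284.48255814] [[  0.61 -47.25   4.8 ]]
[412 280  18  10 174] [420.20689655 284.45402299] [[ 0.66 45.01  4.8 ]]
circle tool mm [ 1.27842864 -1.20599965 51.38894959] 35
```

No yaw bias: the ticks are square to the tool. The camera has a bias of about -1.1 mm along tool y. I'll correct y by about +1.3 mm and lower onto the taper.

Call:
step_arm(
  motion=[
    [[0, 0.13, -1, 0, 0, 0, 0], [0, 0.13, -2.2, 0, 0, 0, 0], [0, 0.13, -3.4, 0, 0, 0, 0], [0, 0.13, -4.4, 0, 0, 0, 0], [0, 0.13, -5.2, 0, 0, 0, 0], [0, 0.13, -5.7, 0, 0, 0, 0], [0, 0.13, -6.1, 0, 0, 0, 0], [0, 0.13, -6.1, 0, 0, 0, 0]],
  ],
)

```text
time_s: 10.4
eef_pos: [0.5521, 0.2011, 0.1182]
ee_rot: [-0.394, 0.919, 0.0, -0.0]
contact_force: [-0.4, -0.2, -3.2]
finger_gap: 0.18
grip_force: 49.2
```

Call:
step_arm(
  motion=[
    [[0, 0, -0.1, 0, 0, 0, 0], [0, 0, -0.2, 0, 0, 0, 0], [0, 0, -0.3, 0, 0, 0, 0], [0, 0, -0.3, 0, 0, 0, 0], [0, 0, -0.4, 0, 0, 0, 0], [0, 0, -0.4, 0, 0, 0, 0], [0, 0, -0.5, 0, 0, 0, 0], [0, 0, -0.5, 0, 0, 0, 0]],
  ],
)

```text
time_s: 11.4
eef_pos: [0.5521, 0.2011, 0.1132]
ee_rot: [-0.394, 0.919, 0.0, -0.0]
contact_force: [0.3, 0.2, -3.0]
finger_gap: 0.174
grip_force: 49.2
```

Call:
step_arm(
  motion=[
    [[0, 0, -0.1, 0, 0, 0, 0], [0, 0, -0.2, 0, 0, 0, 0], [0, 0, -0.3, 0, 0, 0, 0], [0, 0, -0.3, 0, 0, 0, 0], [0, 0, -0.4, 0, 0, 0, 0], [0, 0, -0.4, 0, 0, 0, 0], [0, 0, -0.5, 0, 0, 0, 0], [0, 0, -0.5, 0, 0, 0, 0]],
  ],
)

```text
time_s: 12.4
eef_pos: [0.5521, 0.2011, 0.1082]
ee_rot: [-0.394, 0.919, 0.0, -0.0]
contact_force: [-1.2, 0.0, -2.5]
finger_gap: 0.178
grip_force: 49.2
```

Call:
step_arm(
  motion=[
    [[0, 0, -0.05, 0, 0, 0, 0], [0, 0, -0.05, 0, 0, 0, 0], [0, 0, -0.05, 0, 0, 0, 0.3], [0, 0, -0.05, 0, 0, 0, 0.5], [0, 0, -0.05, 0, 0, 0, 0.6], [0, 0, -0.05, 0, 0, 0, 0.6], [0, 0, -0.05, 0, 0, 0, 0.6], [0, 0, -0.05, 0, 0, 0, 0.6]],
  ],
)

```text
time_s: 13.4
eef_pos: [0.5522, 0.2011, 0.1078]
ee_rot: [-0.394, 0.919, 0.0, -0.0]
contact_force: [-0.2, 0.6, 0.1]
finger_gap: 0.597
grip_force: 0.0
```

Call:
step_arm(
  motion=[
    [[0, 0, 1, 0, 0, 0, 0.6], [0, 0, 3, 0, 0, 0, 0.6], [0, 0, 6, 0, 0, 0, 0.6], [0, 0, 9, 0, 0, 0, 0.6], [0, 0, 11, 0, 0, 0, 0.6], [0, 0, 12, 0, 0, 0, 0.6], [-1, 0, 12, 0, 0, 0, 0.6], [-1, 0, 12, 0, 0, 0, 0.6]],
  ],
)

```text
time_s: 14.4
eef_pos: [0.5407, 0.201, 0.227]
ee_rot: [-0.394, 0.919, 0.0, -0.001]
contact_force: [1.3, 0.8, 0.4]
finger_gap: 0.6
grip_force: 0.0
```

```bash
python3 - <<'E'
from h import *
s,w=snap('wrist'); cm=cam('wrist',s); _,d=snap('side'); print(s['eef_pos'],s['contact_force'])
q=proj(cam('side'),[[.552,.2,.09]])[0].astype(int)
B=cv2.resize(d[q[1]-45:q[1]+45,q[0]-45:q[0]+45],(450,450),interpolation=cv2.INTER_CUBIC)
C=w[0:450,145:495]
cv2.imwrite('pics/m5.png',np.hstack([B,C])[:,:,::-1])
h=cv2.cvtColor(w,cv2.COLOR_RGB2HSV); red=(((h[...,0]<8)|(h[...,0]>172))&(h[...,1]>150)&(h[...,2]>70)).astype(np.uint8)
k,l,st,ce=cv2.connectedComponentsWithStats(red); i=1+np.argmax(st[1:,4]); print(st[i])
hp=cv2.convexHull(cv2.findNonZero((l==i).astype(np.uint8))).reshape(-1,2)
for z in (.103,.111):
    P=ray(cm,hp,z)[:,:2].astype(np.float32); print(z,cv2.minEnclosingCircle(P))
E
```

```text
[0.54068588 0.20102175 0.22699081] [1.25701714 0.8336286  0.37225391]
[ 249  171  126  123 9388]
0.103 ((0.5523563027381897, 0.19958479702472687), 0.051985353231430054)
0.111 ((0.5507143139839172, 0.19821591675281525), 0.050426047295331955)
```

View pics/m5.png

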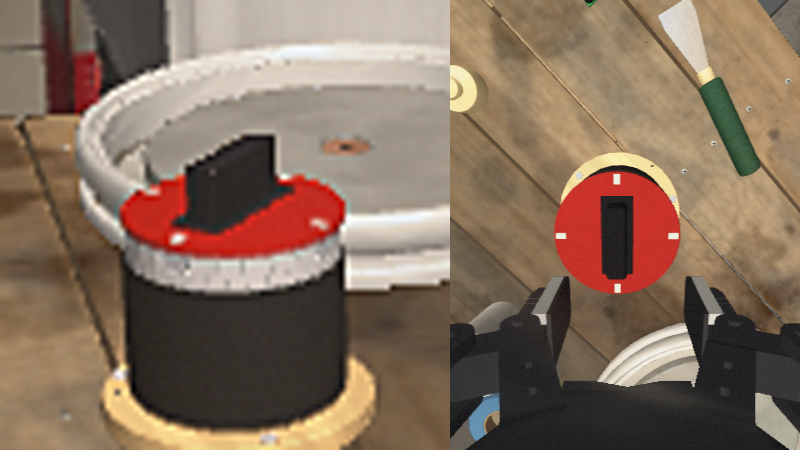

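The side crop shows the flange sitting flush and level on the collar, with no gap around (235,255). The wrist view gives a 52.0 mm radius when projected at seated height, so the lid is fully down. The gripper is clear, so I'm handing in.

```bash
python3 -c "
from bench import workorder; print(workorder.sign_off())"
```

```text
the job is handed in; nothing more can be done
None
```

The red lid is fully down on the collar, level and released, with all four lugs in the notches; the job was handed in at about 14.5 s, with no verdict returned. No move went near the brass weight, cup or sanding pad, though I did not re-measure them.

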